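# Clear the off-cut, then probe the welded frame

## Task

Pull the square-tube off-cut out from under the frame's blue crossbar and lay it flat in the red scrap tray. Then reach under the crossbar with the touch probe, held by its orange grip, and press its spring tip gently onto the yellow dot and after that the red dot, resting a moment on each; finally stand the probe upright with its grip on the green mat and let go. Drop nothing, do not knock the frame with the probe, and leave everything else where it is.

Things in the scene. Friction and masses are not known exactly. Their poses are not given: they have to be found in the camera images.
- frame: Welded portal, fixed to the bench (place and turn vary). Its steel base plate is 12 mm thick, from x = -60 to +85 and y = -125 to +125 mm in its own axes; +x points in through the mouth, away from the robot. Two paint dots lie on the plate behind the crossbar, near x = 0 and x = 30 mm. Origin: at bench level, about under the nearer dot.
- crossbar (a point): Middle of the underside of the frame's blue crossbar, 90 mm above the bench, 35 mm nearer the robot than the frame's origin. The bar is 30 mm deep (frame x = -50 to -20 mm), 40 mm high (top 130 mm above the bench), along the frame's y on two 30 mm square posts centred at y = -110 and +110 mm, so the mouth below it is 190 mm wide.
- dot_yellow: Yellow paint dot, 20 mm diameter, flat on the base plate just behind the crossbar (either of the two places). Origin: its centre, on the plate's top, 12 mm above the bench.
- dot_red: Red paint dot, 20 mm diameter, likewise in the other place, about 30 mm from the yellow one.
- tube: Loose bare aluminium off-cut of square tube, 135 mm long along its x, 30 x 30 mm section, 0.15 to 0.3 kg. It lies on the base plate roughly along the frame's x, under the crossbar and over the nearer dot; its near end sticks out about 65 mm towards the robot from the crossbar's face and 55 mm beyond the plate. Origin: centre of its underside, 12 mm above the bench at the start.
- tube_center (a point): Centre of the off-cut.
- tray: Red scrap tray, fixed, open top, outside 190 (x) x 110 (y) x 40 mm high, walls and floor 5 mm. On the left or the right side of the bench. Origin: centre of its underside.
- dock: Grey dock for the probe, fixed, across the bench from the tray: a channel with 6 mm floor, two side walls and a rear wall, 54 mm high. It hides the probe's grip to its top with only 6 mm beside it, so the grip cannot be pinched there; open above and at its +x end (32 mm ahead of its origin), where the rod sticks out. Origin: bench level, under the centre of the grip.
- probe: Loose touch probe, 0.24 kg: orange grip, level steel rod along +x, dark head 16 x 20 x 16 mm centred 130 mm ahead of the origin and 34 mm above it, brass spring plunger pointing down under the head. 168 mm long in all; balances about 18 mm ahead of the origin. Origin: centre of the grip's flat underside, on which it stands. It starts in the dock, origin 6 mm above the bench, x along the dock's x.
- rod (a point): A point to lift the probe by, on the axis of its bare square rod (10 x 10 mm, from 30 to 122 mm ahead of the probe's origin): 54 mm ahead of and 34 mm above the origin.
- grip: The probe's orange grip block with black ribs, 60 (x) x 26 (y) x 44 mm high (part of the probe, same origin and axes).
- probe_tip (a point): Lower end of the plunger, 130 mm ahead (+x) of the probe's origin and, when free, 3 mm above the level of the grip's underside, so it hangs clear when the probe stands.
- plunger (a joint): How far the brass plunger (5 mm pin) is pushed in, m: 0 free, 0.008 fully in. Soft spring: about 0.75 N to start, 2.75 N fully in; beyond that it is rigid.
- mat: Green mat, fixed, 110 (x) x 150 (y) x 2 mm, on the bench between the robot and the frame. Origin: centre of its underside.
- magnet: Red welding magnet block, 45 x 28 x 50 mm high, standing on the frame's base plate to one side (+y side in the frame's axes) of the dots. Bystander. Origin: centre of its underside.
- coupon: Steel T-shaped weld sample, 50 x 40 x 41 mm high, on the frame's base plate to the other side (-y side) of the dots. Bystander. Origin: centre of its underside.
- spray: White and blue spray bottle with red cap, 64 mm diameter, 170 mm high, behind and to one side of the frame. Bystander. Origin: centre of its underside.
- gel: Small white jar with blue band and black lid, 54 mm diameter, 55 mm high, between the mat and one of the side places. Bystander. Origin: centre of its underside.
- spool: Small spool of copper wire with black flanges, 52 mm diameter, 60 mm high, standing between the mat and the other side place. Bystander. Origin: centre of its underside.
- elbow: Yellow steel angle bracket, 50 x 50 x 64 mm high, standing behind and to one side of the frame. Bystander. Origin: centre of its underside.
Things that resemble listed ones, but are neither listed nor needed, are in the scene too. Several things have the shape of the tube; the one meant has the colours described above.

How it is judged (in metres and radians):
On the way, in this order (a step that is already met when the one before it is completed fails the run):
1. the off-cut lies flat in the scrap tray, let go (x of tube_center in the frame of tray between -0.04 and 0.04 m and y of tube_center in the frame of tray between -0.045 and 0.045 m and z of tube_center in the frame of tray below 0.032 m and angle between tube's own x axis and vertical between 1.4 and 1.75 rad and contact force between the fingers and tube below 0.1 N and linear speed of tube below 0.03 m/s), for 0.2 s.
2. the probe, held by its orange grip, has its tip pressed in on the yellow dot (horizontal distance between probe_tip and dot_yellow below 0.01 m and value of joint plunger above 0.0015 m and contact force between probe and frame above 0.1 N and contact force between the fingers and grip above 1 N), for 0.2 s.
3. the probe, held by its orange grip, has its tip pressed in on the red dot (horizontal distance between probe_tip and dot_red below 0.01 m and value of joint plunger above 0.0015 m and contact force between probe and frame above 0.1 N and contact force between the fingers and grip above 1 N), for 0.2 s.
At the end, for the whole second after the job is handed in: The off-cut lies flat and still on the floor of the scrap tray, let go; the probe stands upright (within 0.1 rad) and still with the centre of its grip on the mat, more than 5 mm inside the mat's edges, let go (all of step 1 and x of probe in the frame of mat between -0.05 and 0.05 m and y of probe in the frame of mat between -0.07 and 0.07 m and z of probe in the frame of mat below 0.008 m and angle between probe's own z axis and vertical below 0.1 rad and contact force between the fingers and probe below 0.1 N and linear speed of probe below 0.03 m/s); the robot touches nothing.
It fails at once if a bystander (magnet, weld sample, spray bottle, jar, spool or yellow bracket) is shifted by more than 30 mm (distance of any of magnet, coupon, spray, gel, spool, elbow from where it was at the start of the episode above 0.03 m).
It fails at once if the probe is pressed or knocked against the frame with more than 15 N (contact force between probe and frame above 15 N).
It fails at once if the probe topples (angle between probe's own z axis and vertical above 0.8 rad).
It fails at once if the probe is dropped (moving faster than 0.6 m/s out of the fingers) (contact force between the fingers and probe below 0.05 N and linear speed of probe above 0.6 m/s).
It fails at once if the off-cut is dropped or thrown (faster than 0.8 m/s out of the fingers) (contact force between the fingers and tube below 0.05 N and linear speed of tube above 0.8 m/s).
It also fails if it takes over 72 s, if anything falls off the work surface, if the arm or the gripper's body presses on something with over 40 N, if the wrist force passes 120 N, or if a joint passes its speed limit or range.

## Robot

A 6-joint arm with a two-finger parallel gripper is mounted at the origin on the work surface. World frame = base frame: x ahead of the robot, y to its left, z up, the work surface at z = 0. Lengths are in mm, angles in degrees, forces in N, time in s.
With the tool pointing down it reaches from about 300 to 850 mm from the base axis. Payload 4.2 kg.
Tool frame: the origin (TCP) lies midway between the tips of the shut fingers; the grasp point (between the pads) lies 19 mm behind it; z points along the fingers, y is the line along which they close (so a half turn about z gives the same grasp; the last joint's range is limited). The gripper opens to 91 mm and grips with 3 to 60 N. Pads are 32 mm wide; open, the fingers measure 118 mm over their backs; the gripper's body (76 mm by 178 mm) begins 60 mm behind the grasp point.
Start: joints at [-70.13, 18.312, 89.639, -0, 72.044, -1.146], TCP at [206.216, -536.766, 213.976] pointing down, gripper open.
Joint ranges: [-177.97, 177.97], [-48.28, 115.42], [12.27, 149.76], [-77.06, 257.06], [2.81, 150.46], [-146.56, 146.56]. Speed limits (degrees/s): [147.25, 147.25, 180, 180, 180, 180].

## Interface

Orientations are given as [roll, pitch, yaw] about the fixed x, y, z axes, in that order (R = Rz(yaw) Ry(pitch) Rx(roll)).
In Python, from workcell import state, grab_frame, camera_model, workorder gives the robot as it stands.
- The arm moves only by the tool carry_out, never from a script. Its argument "commands" is a list of rows, each a list of 7 numbers: the turn, a rotation vector about the tool's x, y, z in degrees, then the shift along the tool's x, y, z in mm, then the opening, from -1 (shut) to 1 (fully open). In form: [[ax, ay, az, dx, dy, dz, hand], ...]. A call has 1 to 20 rows; each row is the pose to reach, as a shift and turn from the pose commanded when the call began, along the tool's axes at that moment; what a row does not reach only later rows make up. A row lasts 1/10 s, in which the tool goes at most 50 mm and 8.59 degrees, less where a joint would pass 70% of its speed; a pose out of reach is approached as far as the arm can. A call with a gripper value outside its range is refused whole. The fingers move at their own pace and stop on an object; "force" is the grip in N (left out, the last holds). Time passes only in rows, so rows that repeat a pose let the fingers close. It gives the time, the measured TCP pose, the force, the opening and the grip force at its end, in the units of the state.
- state(): the state, without advancing time (a new reading comes with each control period).
- grab_frame(name): name is "side" or "top"; returns the picture (400x640x3 uint8, red, green, blue); there is no depth.
- camera_model(name): a dict with "fx", "fy", "cx", "cy" (pixels), "origin" and "rotation" of the camera in the world. Camera axes: x right, y up, looking along -z (the intrinsics and any distortion apply to the point x, -y, -z); pixel columns grow to the right and rows downward; lengths in mm; the calibration is good to about 2 mm. A picture is of the moment at which its call begins. camera_model takes no time and is no camera call.
- workorder.job_done(): hands the job in; it is judged then, once.
The state is a dict: "time_s": time; "qpos": joint angles; "qvel": joint speeds; "effort": joint torques, N m; "ee_pos": TCP position; "ee_rot": TCP orientation; "force": force on the tool from outside, world axes, zero at the start; "torque": the same for the moment, N m; "gripper_width": finger opening in mm; "gripper_force": force on a finger pad.
Only numpy, scipy, OpenCV 4.12 (cv2) and the standard library are available. Lean on these libraries where they do the work, as an engineer would, in place of code of your own. Each camera call takes 0.05 s, during which the arm holds its last target. There are 200 camera calls.

## Working session

There is one attempt and no reset: what is moved stays moved. The work goes in short steps, Python scripts to look and compute and a tool call to move; the robot and the scene stay as the last step left them, time stands still between calls to the robot, and variables do not carry over. Pictures are saved under pics/ and viewed, at most 10 in all, crops included, and the job is handed in when it is done.

Besides the shell and the picture viewer there is one more tool, called after ">>>" as name(argument=value, ...), one argument or row to a line, values as JSON. carry_out: Moves the arm, as the interface text tells. Its arguments: {"type":"object","properties":{"commands":{"type":"array"},"force":{"type":"number"}},"required":["commands"]}

```bash
mkdir -p pics
python3 - <<'E'
from workcell import *
import cv2
for n in("side","top"):
    cv2.imwrite(f"pics/{n}0.png",grab_frame(n)[:,:,::-1]); print(n,camera_model(n))
print(state())
E
```

```text
side {'fx': 463.6927620158148, 'fy': 463.6927620158148, 'cx': 322.7271039604255, 'cy': 187.6780317749011, 'origin': array([623.59960091, 903.25603118, 724.51944329]), 'rotation': array([ 54.96747031,   0.95715357, 170.27484501])}
top {'fx': 412.4810433346831, 'fy': 412.4810433346831, 'cx': 319.0813691586565, 'cy': 199.49107475908554, 'origin': array([ 432.40160648,    8.01400376, 1111.99980282]), 'rotation': array([  3.97731876,   0.89575386, -90.98609853])}
{'time_s': 0.1, 'qpos': array([-7.01285329e+01,  1.83467458e+01,  8.96983891e+01,  9.08057492e-04,
        7.20450846e+01, -1.14728163e+00]), 'qvel': array([ 0.01206635, -0.07368095, -0.14717442,  0.0505177 , -0.01224594,
       -0.0300102 ]), 'effort': array([ 3.66288186e-04, -4.13331449e+01, -2.32510149e+01,  7.29212863e-02,
        4.22394974e-02, -5.97428948e-05]), 'ee_pos': array([ 206.07638697, -536.31948325,  213.22367724]), 'ee_rot': array([-1.79909816e+02, -2.66963964e-03,  2.10184660e+01]), 'force': array([-0.55762981,  0.16549912, -0.63193984]), 'torque': array([ 0.01134571, -0.02835768, -0.00806242]), 'gripper_force': 0.0, 'gripper_width': 91.27837089949895}
```

View pics/side0.png

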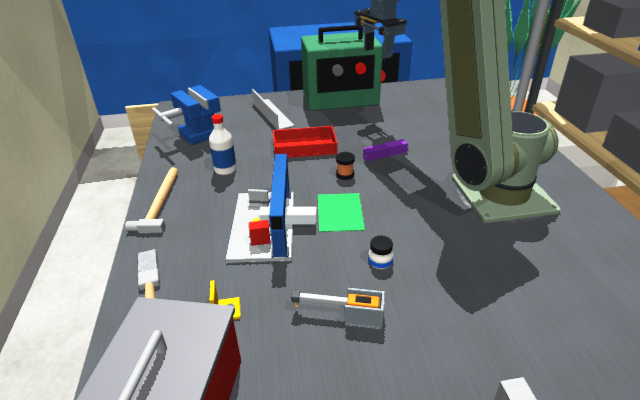

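View pics/top0.png

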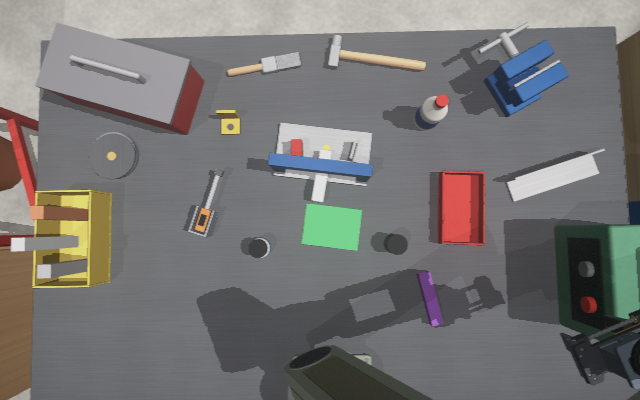

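In the side view the frame's blue bar is at (280,205), with the silver tube protruding at (300,215). The tray is at (305,142), the mat at (340,212), and the probe and dock at (345,303). In the top view the bar is at (320,165), the tube at (319,188), the tray at (463,208), the mat at (332,227), the dock at (202,218) and the rod at (213,190).

Tube candidates in the top view:
- silver tube under the bar (319,188): bare aluminium and under the crossbar, so I choose this one
- purple tube (430,298)
- white angle (555,175)
- grey bars in the yellow crate (50,245)

I'll check the choice in close crops.

```bash
cat > h.py <<'E'
import numpy as np, cv2
from scipy.spatial.transform import Rotation as R
from scipy.optimize import least_squares
from workcell import *
C={n:camera_model(n) for n in("side","top")}
def proj(n,P):
    c=C[n]; p=(np.atleast_2d(P)-c["origin"])@R.from_euler("xyz",c["rotation"],degrees=True).as_matrix()
    return np.c_[c["cx"]+c["fx"]*p[:,0]/-p[:,2], c["cy"]-c["fy"]*p[:,1]/-p[:,2]]
def tri(ps,pt):
    f=lambda X:np.r_[proj("side",X)[0]-ps,proj("top",X)[0]-pt]
    s=least_squares(f,[450,0,30]); return s.x.round(1),s.fun.round(2)
def ray(n,px,z):
    return least_squares(lambda X:proj(n,[X[0],X[1],z])[0]-px,[450,0]).x.round(1)
def crop(img,x,y,w,h,k): return cv2.resize(img[y:y+h,x:x+w],None,fx=k,fy=k,interpolation=cv2.INTER_CUBIC)
E
python3 - <<'E'
from h import *
cv2.imwrite("pics/t1.png",crop(cv2.imread("pics/top0.png"),180,110,200,150,4))
cv2.imwrite("pics/s1.png",crop(cv2.imread("pics/side0.png"),215,180,200,150,4))
E
```

```text
(no output)
```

View pics/t1.png

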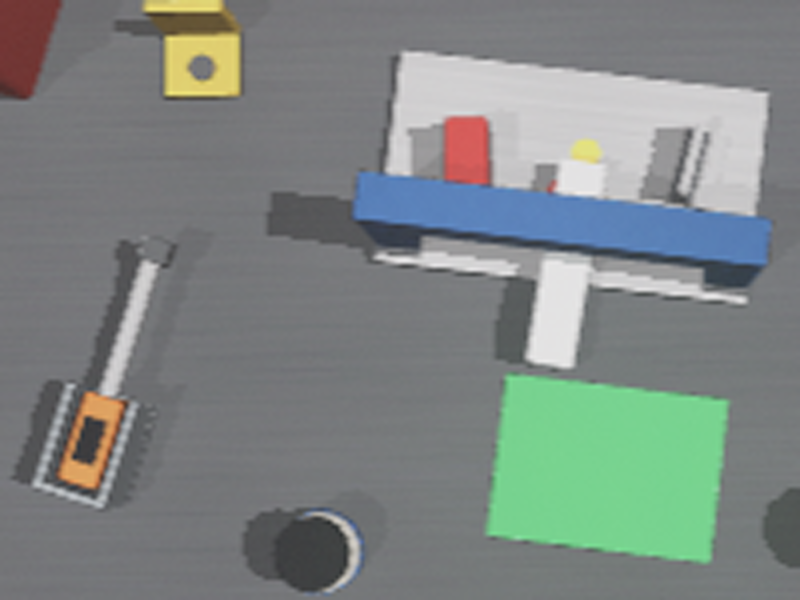

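View pics/s1.png

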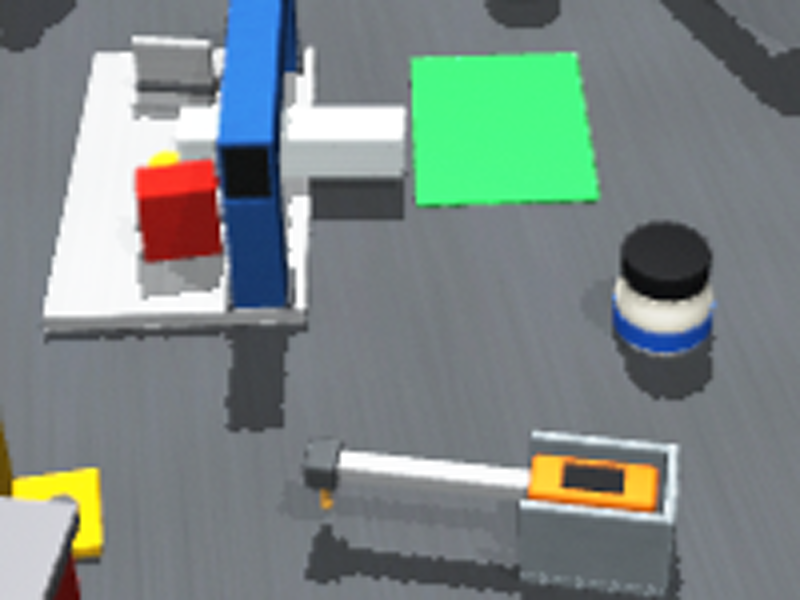

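The crops confirm the silver tube under the bar: its near end is at t1 (550,362), which is top (317.5,200). The yellow dot is the farther one at (585,150), and the red dot peeks out at (552,186) beside the tube. The probe grip is in the dock at t1 (92,440), with its head at (155,248).

```bash
cat > m.py <<'E'
from h import *
from scipy.optimize import minimize
def T(a): return np.array(a)/4+[180-.4,110-.4]
def S(a): return np.array(a)/4+[215-.4,180-.4]
def fit(name,pts_t,pix_t,pts_s,pix_s,x0,freez=False):
    def w(q,P):
        P=np.array(P,float); a=q[2]; c,s=np.cos(a),np.sin(a)
        return np.c_[q[0]+c*P[:,0]-s*P[:,1],q[1]+s*P[:,0]+c*P[:,1],P[:,2]+(q[3] if len(q)>3 else 0)]
    f=lambda q:np.r_[(proj("top",w(q,pts_t))-T(pix_t)).ravel(),(proj("side",w(q,pts_s))-S(pix_s)).ravel()]
    for z in (0,1):
        s=least_squares(f,np.r_[x0,[0]*z],x_scale=[10,10,.1]+[10]*z,loss="soft_l1"); q=s.x
        print(name,q[:2].round(1),"yaw",np.degrees(q[2]).round(1),"dz",q[3:].round(1),"rms",np.sqrt(np.mean(f(q)**2)).round(2),(f(q).round(1).tolist() if not z else ''))
fit("frame",[(85,125,12),(85,-125,12),(-20,125,130),(-20,-125,130),(-50,125,130),(-50,-125,130)],[(402,52),(768,93),(358,172),(770,218),(355,218),(768,264)],
 [(85,125,12),(85,-125,12),(-60,125,12),(-60,-125,12),(-20,125,130),(-50,125,130)],[(45,319),(98,52),(306,318),(313,48),(222,143),(268,143)],[530,0,-.1])
fit("tube",[(-67.5,15,42),(-67.5,-15,42),(67.5,15,42),(67.5,-15,42)],[(527,360),(575,368),(560,160),(606,163)],
 [(-67.5,15,42),(-67.5,-15,42),(67.5,15,42),(67.5,-15,42)],[(403,145),(407,106),(177,150),(180,110)],[500,0,-.1])
g=[(30,13,50),(30,-13,50),(-30,13,50),(-30,-13,50)]
fit("probe",g+[(130,0,48)],[(84,391),(128,401),(58,482),(100,490),(155,246)],g+[(130,0,9)],[(528,500),(531,455),(655,509),(658,463),(326,506)],[420,250,-.2])
m=[(55,75,2),(55,-75,2),(-55,-75,2),(-55,75,2)]
fit("mat",m,[(507,375),(729,401),(711,563),(487,535)],m,[(415,205),(411,58),(577,52),(598,200)],[430,0,-.1])
print("yellow",ray("top",T((586,152)),12))
M={}
for n,(x,y,w,h) in {"top":(425,160,75,95),"side":(262,120,85,45)}.items():
    i=cv2.imread(f"pics/{n}0.png").astype(int); k=np.zeros(i.shape[:2],np.uint8)
    k[y:y+h,x:x+w]=((i[...,2]>2*i[...,1])&(i[...,2]>60))[y:y+h,x:x+w]
    k=cv2.morphologyEx(k,cv2.MORPH_OPEN,np.ones((3,3))); H=cv2.convexHull(cv2.findNonZero(k)); o=np.zeros_like(k); cv2.fillConvexPoly(o,H,1)
    M[n]=cv2.resize(o,None,fx=4,fy=4,interpolation=0)
B=np.array([(x,y,z) for x in(-95,95) for y in(-55,55) for z in(0,40)],float)
def cost(q):
    a=q[2];c,s=np.cos(a),np.sin(a);W=B.copy();W[:,0]=q[0]+c*B[:,0]-s*B[:,1];W[:,1]=q[1]+s*B[:,0]+c*B[:,1];r=0
    for n in M:
        o=np.zeros_like(M[n]);cv2.fillConvexPoly(o,cv2.convexHull(((proj(n,W)+.5)*4).astype(np.float32)).round().astype(np.int32),1)
        r+=(o^M[n]).sum()/M[n].sum()
    return r
r=minimize(cost,[420,-330,.01],method="Nelder-Mead",options=dict(initial_simplex=[[420,-330,0],[440,-330,0],[420,-360,0],[420,-330,.1]]))
print("tray",r.x[:2],np.degrees(r.x[2]),r.fun)
E
python3 m.py
```

```text
frame [619.9  14.7] yaw -7.7 dz [] rms 0.88 [-0.4, -0.3, -0.1, -0.2, -0.2, -0.2, 0.1, 0.1, -1.0, 0.6, -0.8, 1.0, -0.5, -0.7, -0.9, 0.2, -0.1, -2.8, 0.1, -0.7, -1.6, -0.3, 1.4, -0.8]
frame [620.2  13.7] yaw -7.7 dz [-2.7] rms 0.75 
tube [570.   17.7] yaw -9.7 dz [] rms 1.0 [-0.1, 0.4, -0.7, 0.2, -0.5, -0.3, -0.7, 0.6, -0.2, -2.3, -1.0, -0.2, -0.4, -2.8, 0.3, -0.4]
tube [570.3  16.6] yaw -9.7 dz [-4.7] rms 0.7 
probe [459.9 327.1] yaw -18.1 dz [] rms 0.85 [0.1, -0.3, -1.4, 0.2, -0.6, -0.8, -1.6, 0.2, -0.7, 0.9, -0.5, -2.1, 0.2, -1.3, -0.0, -1.1, -0.1, -0.2, -0.0, 0.2]
probe [459.6 326. ] yaw -17.8 dz [-3.7] rms 0.61 
mat [436.4  -7.8] yaw -8.1 dz [] rms 0.36 [-0.1, -0.5, -0.3, -0.1, -0.6, 0.2, -0.2, 0.2, 0.2, -0.6, -0.0, -0.4, -0.3, -0.1, 0.1, -0.8]
mat [436.2  -8.5] yaw -8.1 dz [-2.1] rms 0.24 
yellow [649.1   2.6]
tray [ 480.517341   -348.54478485] -2.584495647823228 0.07445821406530014
```

```bash
cat >> h.py <<'E'
def rel(p,yaw,rp=(180,0)):
    s=state(); A=R.from_euler("xyz",s["ee_rot"],degrees=True); B=R.from_euler("xyz",[*rp,yaw],degrees=True)
    print("t",s["time_s"],"at",s["ee_pos"].round(1),s["ee_rot"].round(2),"-> rot",(A.inv()*B).as_rotvec(degrees=True).round(2),"shift",A.inv().apply(np.array(p)-s["ee_pos"]).round(1))
E
python3 -c "
from h import *
rel([522.7,25.6,200],-9.7)"
```

```text
t 0.1 at [ 206.1 -536.3  213.2] [-179.91   -0.     21.02] -> rot [-9.000e-02  2.000e-02  3.072e+01] shift [ 497.1 -410.9   13.9]
```

>>> carry_out(
  commands=[
    [0,0,2,15,-12,0,1],
    [0,0,5,45,-37,1,1],
    [0,0,9,83,-69,3,1],
    [0,0,30.7,497,-411,13,1],
    [0,0,30.7,497,-411,13,1],
    [0,0,30.7,497,-411,13,1],
    [0,0,30.7,497,-411,13,1],
    [0,0,30.7,497,-411,13,1],
    [0,0,30.7,497,-411,13,1],
    [0,0,30.7,497,-411,13,1],
    [0,0,30.7,497,-411,13,1],
    [0,0,30.7,497,-411,13,1],
    [0,0,30.7,497,-411,13,1],
    [0,0,30.7,497,-411,13,1],
    [0,0,30.7,497,-411,13,1],
    [0,0,30.7,497,-411,13,1],
    [0,0,30.7,497,-411,13,1],
  ],
)

```text
time_s: 1.8
ee_pos: [522.0, 24.4, 200.6]
ee_rot: [180.0, 0.1, -9.7]
force: [-0.1, -0.8, -0.3]
gripper_width: 91.2
gripper_force: 0.0
```

```bash
python3 -c "
from h import *
rel([522.7,25.6,8],-9.7)
a=crop(grab_frame('top')[:,:,::-1],260,110,133,150,3);b=crop(grab_frame('side')[:,:,::-1],220,100,133,150,3)
cv2.imwrite('pics/c2.png',np.hstack([a,b]))"
```

```text
t 1.8 at [522.   24.4 200.6] [ 1.7996e+02  6.0000e-02 -9.7200e+00] -> rot [ 0.04  0.06 -0.02] shift [  0.7  -1.5 192.6]
```

View pics/c2.png

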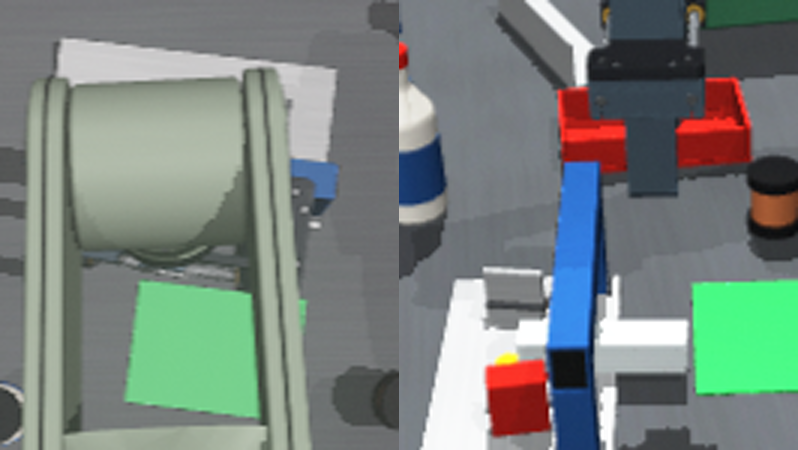

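The side crop shows the gripper above the tube's protruding end, with the bar clear of its body (crop (645,90)). I'll descend now.

>>> carry_out(
  commands=[
    [0,0,0,-1,-1,20,1],
    [0,0,0,-1,-1,60,1],
    [0,0,0,-1,-1,105,1],
    [0,0,0,-1,-1,145,1],
    [0,0,0,-1,-1,170,1],
    [0,0,0,-1,-1,185,1],
    [0,0,0,-1,-1,192,1],
    [0,0,0,-1,-1,192,1],
  ],
)

```text
time_s: 2.7
ee_pos: [521.4, 25.4, 8.5]
ee_rot: [180.0, 0.1, -9.8]
force: [0.6, -0.7, 1.2]
gripper_width: 90.9
gripper_force: 0.0
```

>>> carry_out(
  commands=[
    [0,0,0,0,0,0,-1],
    [0,0,0,0,0,0,-1],
    [0,0,0,0,0,0,-1],
    [0,0,0,0,0,0,-1],
    [0,0,0,0,0,0,-1],
    [0,0,0,0,0,0,-1],
    [0,0,0,0,0,0,-1],
    [0,0,0,0,0,0,-1],
  ],
  force=50,
)

```text
time_s: 3.5
ee_pos: [521.9, 26.3, 8.9]
ee_rot: [180.0, 0.0, -9.7]
force: [-0.5, -2.2, 0.4]
gripper_width: 30.1
gripper_force: 9.1
```

>>> carry_out(
  commands=[
    [0,0,0,0,0,0,-1],
    [0,0,0,0,0,-3,-1],
    [0,0,0,0,0,-6,-1],
    [0,0,0,-5,0,-8,-1],
    [0,0,0,-20,0,-8,-1],
    [0,0,0,-45,0,-8,-1],
    [0,0,0,-75,0,-8,-1],
    [0,0,0,-105,0,-10,-1],
    [0,0,0,-125,0,-25,-1],
    [0,0,0,-130,0,-50,-1],
    [0,0,0,-130,0,-85,-1],
    [0,0,0,-130,0,-110,-1],
    [0,0,0,-130,0,-120,-1],
    [0,0,0,-130,0,-120,-1],
  ],
)

```text
time_s: 4.9
ee_pos: [394.2, 48.2, 129.8]
ee_rot: [-180.0, -0.2, -9.7]
force: [0.1, 0.6, -3.1]
gripper_width: 29.8
gripper_force: 49.9
```

```bash
python3 -c "
from h import *
a=np.radians(-2.6)
rel(np.array([480.5-48*np.cos(a),-348.5-48*np.sin(a),125]),-2.6)
a=crop(grab_frame('top')[:,:,::-1],200,110,266,300,2);b=crop(grab_frame('side')[:,:,::-1],215,80,133,300,2)
cv2.imwrite('pics/c3.png',np.hstack([a,b]))"
```

```text
t 4.9 at [394.2  48.2 129.8] [-1.7996e+02 -1.5000e-01 -9.6800e+00] -> rot [-0.03 -0.16 -7.08] shift [104.1 382.5   4.9]Traceback (most recent call last):
  File "<string>", line 6, in <module>
    cv2.imwrite('pics/c3.png',np.hstack([a,b]))
                              ~~~~~~~~~^^^^^^^
    return _nx.concatenate(arrs, 1, dtype=dtype, casting=casting)
           ~~~~~~~~~~~~~~~^^^^^^^^^^^^^^^^^^^^^^^^^^^^^^^^^^^^^^^
ValueError: all the input array dimensions except for the concatenation axis must match exactly, but along dimension 0, the array at index 0 has size 580 and the array at index 1 has size 600
```

>>> carry_out(
  commands=[
    [0,0,0,3,12,0,-1],
    [0,0,-1,10,40,0,-1],
    [0,0,-2,22,80,0,-1],
    [0,0,-7.1,104,382,0,-1],
    [0,0,-7.1,104,382,0,-1],
    [0,0,-7.1,104,382,0,-1],
    [0,0,-7.1,104,382,0,-1],
    [0,0,-7.1,104,382,0,-1],
    [0,0,-7.1,104,382,0,-1],
    [0,0,-7.1,104,382,5,-1],
    [0,0,-7.1,104,382,5,-1],
    [0,0,-7.1,104,382,5,-1],
  ],
)

```text
time_s: 6.2
ee_pos: [430.9, -344.4, 122.0]
ee_rot: [-179.8, 0.2, -2.6]
force: [-0.1, -0.0, -2.5]
gripper_width: 29.5
gripper_force: 49.9
```

```bash
python3 -c "
from h import *
a=np.radians(-2.6)
rel(np.array([480.5-48*np.cos(a),-348.5-48*np.sin(a),8]),-2.6)
a=crop(grab_frame('top')[:,:,::-1],260,110,260,190,2);b=crop(grab_frame('side')[:,:,::-1],215,80,140,190,2)
cv2.imwrite('pics/c3.png',np.hstack([a,b]))"
```

```text
t 6.2 at [ 430.9 -344.4  122. ] [-179.81    0.21   -2.6 ] -> rot [-0.19  0.21  0.  ] shift [  2.2   2.2 114. ]
```

View pics/c3.png

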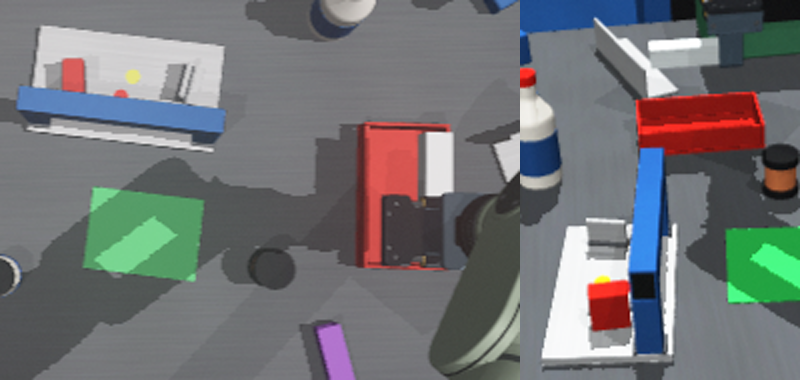

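The tube is held level over the tray: tube at crop (437,165), tray at (405,195), with the rightward shift being parallax. Both dots now show: yellow at crop (133,76), and red at (121,93), partly under the bar.

>>> carry_out(
  commands=[
    [0,0,0,2,2,15,-1],
    [0,0,0,2,2,50,-1],
    [0,0,0,2,2,80,-1],
    [0,0,0,2,2,100,-1],
    [0,0,0,2,2,109,-1],
    [0,0,0,2,2,113,-1],
    [0,0,0,2,2,114,-1],
    [0,0,0,2,2,114,-1],
  ],
)

```text
time_s: 7.1
ee_pos: [434.7, -348.3, 11.0]
ee_rot: [179.9, -0.1, -2.6]
force: [0.2, 1.4, -2.8]
gripper_width: 29.9
gripper_force: 49.9
```

Run:
```python
from h import *
i=cv2.cvtColor(grab_frame("top"),cv2.COLOR_RGB2BGR); h=cv2.cvtColor(i,cv2.COLOR_BGR2HSV)
cv2.imwrite("pics/top4.png",i); print(state()["force"],state()["ee_pos"])
def comps(m,n):
    c=cv2.connectedComponentsWithStats(m.astype(np.uint8))
    for s,ct in zip(c[2][1:],c[3][1:]):
        if s[4]>3 and 270<ct[0]<385 and 115<ct[1]<185: print(n,s,ct.round(2),"z12->",ray("top",ct,12))
comps((abs(h[...,0].astype(int)-28)<6)&(h[...,1]>70),"yel")
comps(((h[...,0]<8)|(h[...,0]>172))&(h[...,1]>90),"red")
```

```text
[-0.61924739 -0.31375935 -2.8652107 ] [ 434.6669211  -348.38316129   11.03690169]
yel [323 145   7   7  38] [325.92 147.82] z12-> [648.5   3. ]
red [291 139  11  17 180] [296.1  146.96] z12-> [652.5  83.5]
red [317 155   7   4  20] [320.2  156.55] z12-> [625.   18.9]
```

>>> carry_out(
  commands=[
    [0,0,0,0,0,2,-1],
    [0,0,0,0,0,3,-1],
    [0,0,0,0,0,3,-1],
    [0,0,0,0,0,3,-0.2],
    [0,0,0,0,0,3,0],
    [0,0,0,0,0,3,0],
    [0,0,0,0,0,3,0],
  ],
)

```text
time_s: 7.85
ee_pos: [434.2, -348.1, 7.2]
ee_rot: [180.0, -0.0, -2.6]
force: [0.8, -0.3, -0.6]
gripper_width: 45.2
gripper_force: 0.0
```

>>> carry_out(
  commands=[
    [0,0,0,0,0,0,0],
    [0,0,0,0,0,0,0],
    [0,0,0,0,0,-15,0],
    [0,0,0,0,0,-45,0],
    [0,0,0,0,0,-95,0],
    [0,0,0,0,0,-145,1],
    [0,0,0,0,0,-190,1],
  ],
)

```text
time_s: 8.55
ee_pos: [434.0, -348.0, 199.4]
ee_rot: [180.0, -0.1, -2.6]
force: [0.3, -0.1, 0.3]
gripper_width: 58.5
gripper_force: 0.0
```

Run:
```python
from h import *
i=cv2.cvtColor(grab_frame("side"),cv2.COLOR_RGB2BGR); t=cv2.cvtColor(grab_frame("top"),cv2.COLOR_RGB2BGR)
cv2.imwrite("pics/c5.png",np.hstack([crop(t,420,155,75,100,5),crop(i,262,110,85,100,5)]))
print(ray("top",(320.1,158),12),"probe rot/pos"); 
a=np.radians(-18); o=np.array([459.9,326.7]); ux=np.array([np.cos(a),np.sin(a)]); print("rod pt",o+54*ux)
rel([*(o+54*ux),200],162)
```

```text
[621.1  19.2] probe rot/pos
rod pt [511.25705188 310.0130823 ]
t 8.65 at [ 437.  -350.5  204.1] [179.49  -0.67  -2.58] -> rot [   1.06    0.6  -164.58] shift [  44.4 -663.2   -1.3]
```

View pics/c5.png

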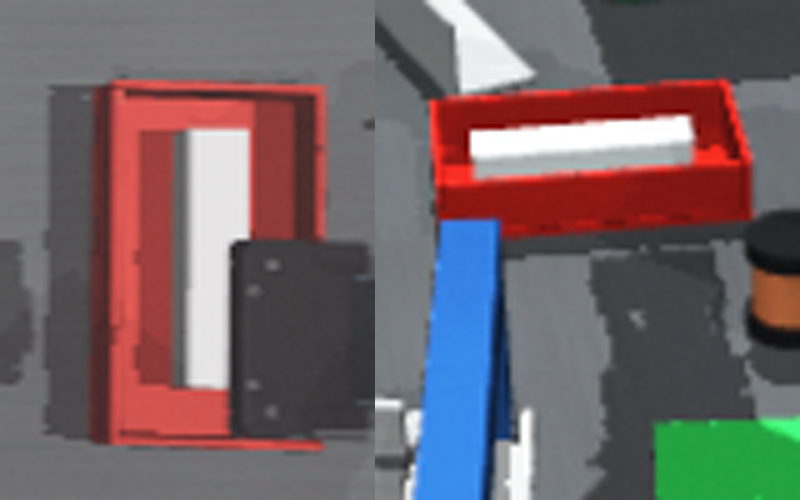

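The tube lies flat in the tray in both views: top crop (215,260), side crop (580,145). Next I go to the probe's rod.

>>> carry_out(
  commands=[
    [0,0,-4,1,-15,0,1],
    [0,0,-11,3,-45,0,1],
    [0,0,-19,6,-80,0,1],
    [0,0,-164.5,44,-663,0,1],
    [0,0,-164.5,44,-663,0,1],
    [0,0,-164.5,44,-663,0,1],
    [0,0,-164.5,44,-663,0,1],
    [0,0,-164.5,44,-663,0,1],
    [0,0,-164.5,44,-663,0,1],
    [0,0,-164.5,44,-663,0,1],
    [0,0,-164.5,44,-663,0,1],
    [0,0,-164.5,44,-663,0,1],
    [0,0,-164.5,44,-663,0,1],
    [0,0,-164.5,44,-663,0,1],
    [0,0,-164.5,44,-663,0,1],
    [0,0,-164.5,44,-663,0,1],
    [0,0,-164.5,44,-663,0,1],
    [0,0,-164.5,44,-663,0,1],
    [0,0,-164.5,44,-663,0,1],
    [0,0,-164.5,44,-663,0,1],
  ],
)

```text
time_s: 10.65
ee_pos: [507.4, 312.2, 195.9]
ee_rot: [-179.9, -0.1, 162.3]
force: [-1.0, 1.0, 0.4]
gripper_width: 91.2
gripper_force: 0.0
```

>>> carry_out(
  commands=[
    [0,0,0,0,0,0,1],
    [0,0,0,0,0,0,1],
  ],
)

```text
time_s: 10.85
ee_pos: [507.6, 312.2, 196.3]
ee_rot: [-180.0, -0.0, 161.7]
force: [-0.8, 0.6, -0.2]
gripper_width: 91.2
gripper_force: 0.0
```

Run:
```python
from h import *
rel([511.3,310,21],162); print(state()["qpos"].round(0))
```

```text
t 10.85 at [507.6 312.2 196.3] [-1.7996e+02 -3.0000e-02  1.6175e+02] -> rot [-0.04 -0.03 -0.25] shift [ -4.3  -0.8 175.3]
[ 30.  21.  88.  -0.  71. -41.]
```

>>> carry_out(
  commands=[
    [0,0,0,-4,-1,20,1],
    [0,0,0,-4,-1,60,1],
    [0,0,0,-4,-1,105,1],
    [0,0,0,-4,-1,140,1],
    [0,0,0,-4,-1,160,1],
    [0,0,0,-4,-1,172,1],
    [0,0,0,-4,-1,175,1],
    [0,0,0,-4,-1,175,1],
    [0,0,0,-4,-1,175,-1],
    [0,0,0,-4,-1,175,-1],
    [0,0,0,-4,-1,175,-1],
    [0,0,0,-4,-1,175,-1],
    [0,0,0,-4,-1,175,-1],
    [0,0,0,-4,-1,175,-1],
    [0,0,0,-4,-1,175,-1],
    [0,0,0,-4,-1,175,-1],
    [0,0,0,-4,-1,175,-1],
    [0,0,0,-4,-1,175,-1],
  ],
  force=55,
)

```text
time_s: 12.65
ee_pos: [511.3, 310.1, 21.9]
ee_rot: [-180.0, 0.0, 161.9]
force: [-0.0, -0.1, 0.6]
gripper_width: 13.7
gripper_force: 0.0
```

>>> carry_out(
  commands=[
    [0,0,0,0,0,0,-1],
    [0,0,0,0,0,-3,-1],
    [0,0,0,0,0,-8,-1],
    [0,0,0,0,0,-18,-1],
    [0,0,0,0,0,-33,-1],
    [0,0,0,0,0,-50,-1],
    [0,0,0,0,0,-70,-1],
    [0,0,0,0,0,-90,-1],
    [0,0,0,0,0,-100,-1],
    [0,0,0,0,0,-100,-1],
  ],
)

```text
time_s: 13.65
ee_pos: [512.2, 310.7, 123.9]
ee_rot: [179.8, 0.2, 161.9]
force: [-0.5, 0.4, -2.7]
gripper_width: 9.0
gripper_force: 55.0
```

Run:
```python
from h import *
s=state();print(s["force"],s["ee_pos"],s["gripper_width"])
i=cv2.cvtColor(grab_frame("side"),cv2.COLOR_RGB2BGR); t=cv2.cvtColor(grab_frame("top"),cv2.COLOR_RGB2BGR)
cv2.imwrite("pics/c6.png",np.hstack([crop(t,160,120,130,150,3),crop(i,260,200,135,150,3)]))
```

```text
[-0.53648553  0.40007047 -2.65342183] [512.21222924 310.70285772 123.89707222] 9.005475743753923
```

View pics/c6.png

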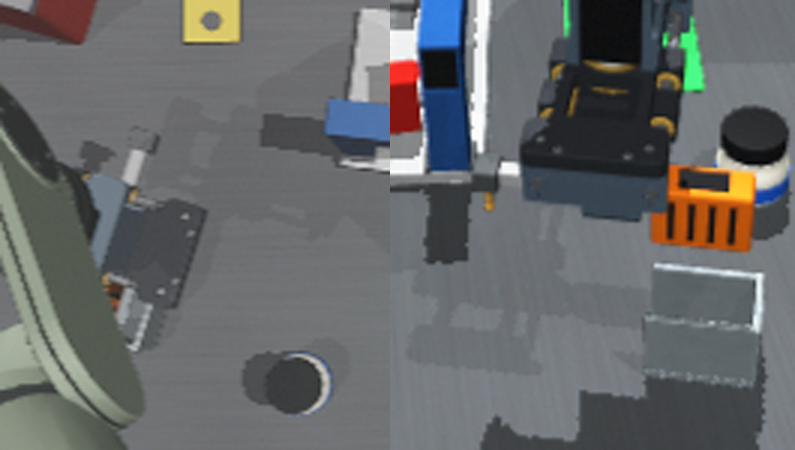

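The probe is up level and held by the rod: side crop grip (703,205), head (487,170), above the empty dock. The plan is to stand it on the mat, clear of the frame plate, and regrasp it by the grip.

Run:
```python
from h import *
rel([460,9,165],172)
```

```text
t 13.75 at [510.9 309.9 121.5] [-1.7996e+02 -3.0000e-02  1.6192e+02] -> rot [ -0.04  -0.03 -10.08] shift [ -45.  -301.9  -43.3]
```

>>> carry_out(
  commands=[
    [0,0,0,0,0,-8,-1],
    [0,0,0,-1,-5,-22,-1],
    [0,0,0,-3,-15,-36,-1],
    [0,0,-1,-6,-35,-43,-1],
    [0,0,-2,-10,-65,-43,-1],
    [0,0,-3.5,-16,-100,-43,-1],
    [0,0,-5,-22,-140,-43,-1],
    [0,0,-7,-30,-180,-43,-1],
    [0,0,-8.5,-36,-220,-43,-1],
    [0,0,-9.5,-40,-255,-43,-1],
    [0,0,-10,-43,-280,-43,-1],
    [0,0,-10.1,-45,-295,-43,-1],
    [0,0,-10.1,-45,-302,-43,-1],
    [0,0,-10.1,-45,-302,-43,-1],
    [0,0,-10.1,-45,-302,-43,-1],
  ],
)

```text
time_s: 15.25
ee_pos: [460.5, 9.4, 165.4]
ee_rot: [180.0, 0.1, 172.0]
force: [0.8, 0.2, -1.1]
gripper_width: 9.6
gripper_force: 55.0
```

Run:
```python
from h import *
rel([460,9,19],172)
i=cv2.cvtColor(grab_frame("side"),cv2.COLOR_RGB2BGR)
cv2.imwrite("pics/c7.png",crop(i,240,130,200,150,4))
```

```text
t 15.25 at [460.5   9.4 165.4] [1.7997e+02 5.0000e-02 1.7201e+02] -> rot [0.03 0.05 0.01] shift [  0.6  -0.6 146.4]
```

View pics/c7.png

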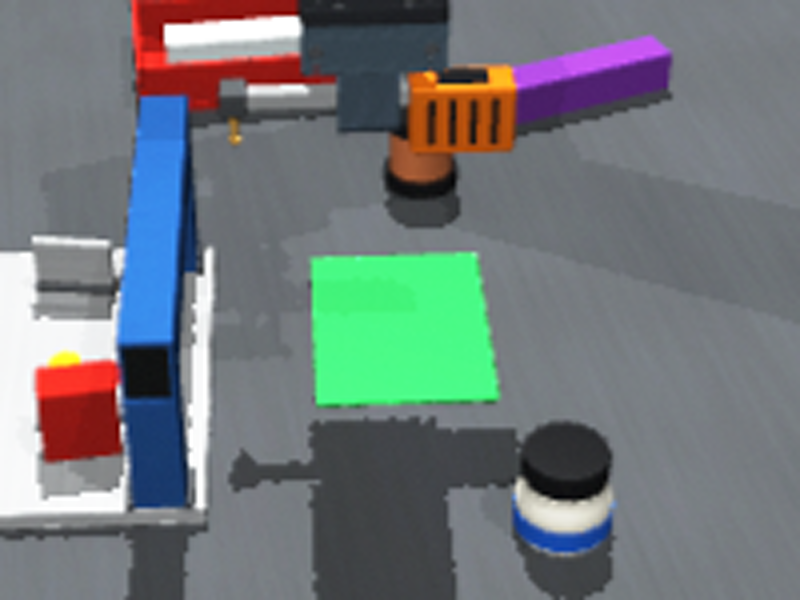

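The probe hangs level in the gripper (grip at crop (462,110), tip at (235,135)), above the mat and clear of the bar. I'll lower it.

>>> carry_out(
  commands=[
    [0,0,0,0,0,10,-1],
    [0,0,0,0,0,30,-1],
    [0,0,0,0,0,60,-1],
    [0,0,0,0,0,90,-1],
    [0,0,0,0,0,115,-1],
    [0,0,0,0,0,132,-1],
    [0,0,0,0,0,140,-1],
    [0,0,0,0,0,143,-1],
    [0,0,0,0,0,145,-1],
    [0,0,0,0,0,146,-1],
    [0,0,0,0,0,146,-1],
  ],
)

```text
time_s: 16.4
ee_pos: [460.8, 9.1, 19.5]
ee_rot: [180.0, 0.1, 172.0]
force: [-0.4, 0.4, -2.5]
gripper_width: 9.4
gripper_force: 55.0
```

```bash
python3 -c "
from h import *
s=state();print(s['force'],s['torque'],s['ee_pos'],s['gripper_width'])"
```

```text
[-0.41625023  0.44273679 -2.46893419] [-0.00164486 -0.25363906 -0.01406889] [460.82677474   9.13783542  19.49536207] 9.447330647544787
```

>>> carry_out(
  commands=[
    [0,0,0,0,0,1,-1],
    [0,0,0,0,0,1.5,-1],
    [0,0,0,0,0,2,-1],
    [0,0,0,0,0,2,-1],
  ],
)

```text
time_s: 16.8
ee_pos: [460.8, 9.1, 17.8]
ee_rot: [180.0, 0.1, 172.0]
force: [-0.9, -0.6, 4.7]
gripper_width: 9.6
gripper_force: 55.0
```

>>> carry_out(
  commands=[
    [0,0,0,0,0,0,-0.7],
    [0,0,0,0,0,0,-0.4],
    [0,0,0,0,0,0,0],
    [0,0,0,0,0,0,0.5],
    [0,0,0,0,0,0,0.9],
    [0,0,0,0,0,-3,0.9],
    [0,0,0,0,0,-15,0.9],
    [0,0,0,0,0,-40,0.9],
    [0,0,0,0,0,-65,0.9],
    [0,0,0,0,0,-80,0.9],
    [0,0,0,20,0,-80,0.9],
    [0,0,0,50,0,-80,0.9],
    [0,0,0,60,0,-80,0.9],
    [0,0,0,60,0,-80,0.9],
  ],
)

```text
time_s: 18.2
ee_pos: [400.0, 17.5, 97.1]
ee_rot: [-180.0, 0.0, 172.0]
force: [1.0, 0.3, 0.4]
gripper_width: 86.6
gripper_force: 0.0
```

Run:
```python
from h import *
i=cv2.cvtColor(grab_frame("side"),cv2.COLOR_RGB2BGR); t=cv2.cvtColor(grab_frame("top"),cv2.COLOR_RGB2BGR)
cv2.imwrite("pics/c8.png",np.hstack([crop(t,250,130,130,150,3),crop(i,240,130,135,150,3)]))
h=cv2.cvtColor(i,cv2.COLOR_BGR2HSV); m=((abs(h[...,0].astype(int)-15)<5)&(h[...,1]>180)&(h[...,2]>100)).astype(np.uint8)
m[:, :300]=0; m[:,390:]=0; m[:170]=0; m[260:]=0
n,_,st,ct=cv2.connectedComponentsWithStats(m); print(st[1:],ct[1:])
O=np.array([406.5,16.6]); a=np.radians(-8)
print(proj("side",[[*(O+R.from_euler("z",a).as_matrix()[:2,:2]@[x,y]),z] for x in(30,-30) for y in (13,-13) for z in (2,46)]).round(1))
rel([400.6,17.4,7],172)
```

```text
[[342 199  24  19 329]] [[354.05775076 208.9118541 ]]
[[341.6 218.5]
 [341.7 204.3]
 [340.9 212. ]
 [341.  198. ]
 [365.7 217.7]
 [366.4 203.5]
 [364.7 211.3]
 [365.3 197.2]]
t 18.3 at [402.4  17.4  97.3] [1.7999e+02 1.3000e-01 1.7202e+02] -> rot [0.01 0.13 0.02] shift [ 2.  -0.3 90.3]
```

View pics/c8.png

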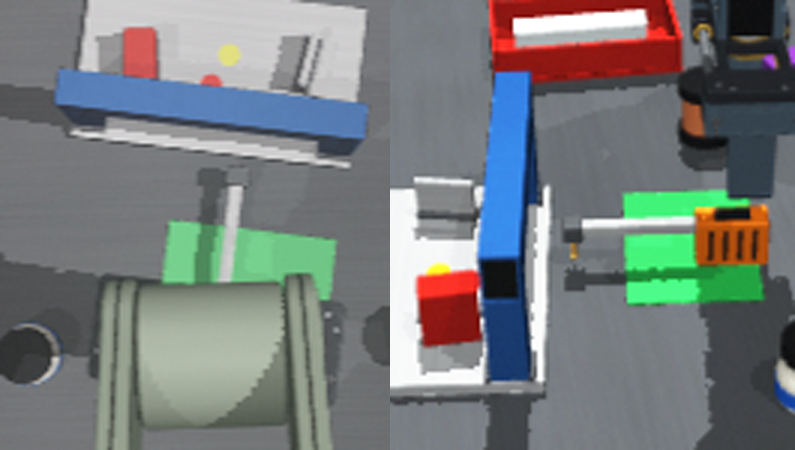

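The probe stands on the mat where expected (side crop grip (732,235), tip (573,250)), the gripper is above its grip, and the tray still holds the tube.

>>> carry_out(
  commands=[
    [0,0,0,1,0,15,0.9],
    [0,0,0,1,0,40,0.9],
    [0,0,0,1,0,65,0.9],
    [0,0,0,1,0,82,0.9],
    [0,0,0,1,0,89,0.9],
    [0,0,0,1,0,90,0.9],
    [0,0,0,1,0,90,0.9],
  ],
)

```text
time_s: 19.0
ee_pos: [401.0, 17.5, 7.2]
ee_rot: [180.0, 0.1, 172.0]
force: [-0.1, 0.9, -0.1]
gripper_width: 86.4
gripper_force: 0.0
```

>>> carry_out(
  commands=[
    [0,0,0,0,0,0,-1],
    [0,0,0,0,0,0,-1],
    [0,0,0,0,0,0,-1],
    [0,0,0,0,0,0,-1],
    [0,0,0,0,0,0,-1],
    [0,0,0,0,0,0,-1],
    [0,0,0,0,0,0,-1],
    [0,0,0,0,0,0,-1],
    [0,0,0,0,0,0,-1],
    [0,0,0,0,0,0,-1],
  ],
  force=40,
)

```text
time_s: 20.0
ee_pos: [399.9, 17.6, 6.9]
ee_rot: [-180.0, -0.0, 172.0]
force: [-0.3, 0.3, -0.0]
gripper_width: 25.5
gripper_force: 40.0
```

Run:
```python
from h import *
s=state();print(s['force'],s['ee_pos'],s['ee_rot'],s['gripper_width'],s['gripper_force'])
i=cv2.cvtColor(grab_frame("top"),cv2.COLOR_RGB2BGR)[180:200,318:340]
print(cv2.cvtColor(i,cv2.COLOR_BGR2GRAY)[:14])
print(ray("top",(328.3,187.7),44),proj("top",[[535.2,-1.5,44]]))
```

```text
[-0.27514389  0.2584467  -0.02541385] [399.90642346  17.59827048   6.9088029 ] [-1.79996553e+02 -3.95667453e-03  1.72014488e+02] 25.548884890064855 39.99987244606018
[[117 153 173 194 212 212 212 211 209 209 209 208 208 208 208 208 207 206
  206 206 207 206]
 [125 120 111 111 108  93  81  92  99 131 163 174 197 213 212 211 208 209
  208 208 208 208]
 [122 121 120 121 120 121 121 120 119 119 116 108 101  85  80  81  92 116
  151 170 193 212]
 [124 123 122 122 122 122 123 122 122 122 122 119 115 115 115 116 115 116
  117 111  98  86]
 [122 122 122 124 123 122 122 120 121 121 121 118 114 115 113 114 113 114
  113 113 115 121]
 [121 120 121 120 120 120 121 116 102  98 105 104  95 104 114 113 113 113
  112 112 116 120]
 [ 90  88  89  89  91 106 122 120 119 121 123 125 124 129 127 113 114 115
  114 117 122 121]
 [ 89  91  90  89  90  90  86  98 120 123 123 124 124 126 115  99 113 113
  113 115 120 120]
 [ 89  89  90  89  91  90  84 101 124 124 123 124 123 125 117 106 113 113
  112 116 120 122]
 [ 89  90  90  88  91  90  88 104 123 123 124 123 124 123 118 111 113 112
  116 121 121 120]
 [ 89  89  87  90  89  88  85 103 127 127 126 124 123 125 114 102 112 115
  119 121 120 120]
 [ 88  88  89  88  87  87  82  76  89  99 109 114 116 127 120 102 112 116
  120 120 121 121]
 [ 90  90  90  88  89  89  89 106 161 199 208 208 181  85  99 116 115 118
  124 123 123 123]
 [ 89  88  90  89  89 105 122 123 172 208 208 209 185 114 115 115 113 117
  122 121 120 120]]
[537.2  -1.1] [[328.4820701  188.47498399]]
```

>>> carry_out(
  commands=[
    [0,0,0,0,0,-3,-1],
    [0,0,0,0,0,-10,-1],
    [0,0,0,0,0,-18,-1],
    [0,0,0,0,3,-22,-1],
    [0,0,0,-4,10,-22,-1],
    [0,0,0,-15,17,-22,-1],
    [0,0,0,-32,20,-22,-1],
    [0,0,0,-52,20.7,-22,-1],
    [0,0,0,-72,20.7,-22,-1],
    [0,0,0,-90,20.7,-22,-1],
    [0,0,0,-103,20.7,-22,-1],
    [0,0,0,-110,20.7,-22,-1],
    [0,0,0,-111,20.7,-22,-1],
    [0,0,0,-111,20.7,-22,-1],
  ],
  force=55,
)

```text
time_s: 21.45
ee_pos: [512.0, 22.8, 28.6]
ee_rot: [-180.0, -0.1, 172.0]
force: [-1.1, -0.5, -2.0]
gripper_width: 26.0
gripper_force: 55.0
```

Run:
```python
from h import *
s=state();print(s['force'],s['ee_pos'],s['ee_rot'],s['gripper_width'],s['gripper_force'])
i=cv2.cvtColor(grab_frame("top"),cv2.COLOR_RGB2BGR)
print(cv2.cvtColor(i,cv2.COLOR_BGR2GRAY)[140:160,316:336])
for z in (66,67): print(proj("top",[[648.5,3,z]]))
```

```text
[-1.07747858 -0.52045339 -2.02900234] [511.98889974  22.78362451  28.63565348] [-1.79985113e+02 -8.22351992e-02  1.72020588e+02] 25.974116310855504 54.999162554740906
[[204 204 205 205 205 205 204 204 204 205 205 206 201 195 195 196 194 195
  195 194]
 [205 205 204 203 203 203 187 145 136 137 143 159 169 172 182 195 195 195
  195 196]
 [205 205 205 205 205 205 181 115 123 122 122 124 125 125 161 192 192 193
  193 194]
 [203 203 204 203 203 203 180 119 123 123 123 123 124 127 166 196 195 195
  194 193]
 [148 178 203 204 205 192 153 119 121 122 123 124 124 126 166 194 195 195
  196 201]
 [149 149 148 148 148 157 153 124 122 122 121 121 122 123 162 195 195 195
  195 199]
 [152 151 151 151 180 195 161 122 121 124 126 127 127 134 169 193 194 194
  194 199]
 [151 150 151 150 151 142 109  81 120 130 113 106  94 136 180 194 195 198
  203 204]
 [148 149 150 151 175 182 153 181 208 207 207 187 129 144 186 195 195 199
  205 205]
 [147 148 148 148 177 202 206 210 208 206 207 211 213 209 197 196 195 200
  206 206]
 [144 151 150 150 149 178 204 205 206 207 206 211 205 193 193 195 195 200
  206 206]
 [137 138 170 197 197 196 196 201 207 207 202 199 200 193 193 193 193 198
  204 204]
 [138 137 169 196 196 197 198 203 206 207 206 202 197 197 196 196 196 200
  205 204]
 [137 135 167 194 193 194 196 201 206 207 205 201 197 197 196 196 197 197
  197 197]
 [135 137 168 189 181 187 196 201 207 207 199 189 194 193 194 194 195 195
  195 195]
 [135 149 154 133 132 133 161 189 196 196 190 187 196 197 197 197 197 196
  195 195]
 [133 133 134 132 134 133 161 189 197 197 195 194 194 194 195 196 196 197
  197 197]
 [129 122 133 132 133 133 162 189 197 197 196 196 194 193 194 195 194 195
  195 196]
 [127 112 112 111 117 124 146 178 196 196 194 193 196 197 196 197 196 196
  196 197]
 [125 125 124 126 128 126 125 123 123 130 133 127 132 157 169 161 179 196
  197 197]]
[[325.95904324 143.72186207]]
[[325.95943278 143.64219434]]
```

>>> carry_out(
  commands=[
    [0,0,0,0,0,4,-1],
    [0,0,0,0,0,9,-1],
    [0,0,0,0,0,13,-1],
    [0,0,0,0,0,15,-1],
    [0,0,0,0,0,16,-1],
    [0,0,0,0,0,17,-1],
    [0,0,0,0,0,18,-1],
    [0,0,0,0,0,19,-1],
    [0,0,0,0,0,19,-1],
    [0,0,0,0,0,19,-1],
    [0,0,0,0,0,19,-1],
    [0,0,0,0,0,19,-1],
    [0,0,0,0,0,19,-1],
  ],
)

```text
time_s: 22.8
ee_pos: [512.8, 22.7, 10.0]
ee_rot: [-180.0, 0.0, 172.0]
force: [-1.3, 0.3, 0.1]
gripper_width: 25.9
gripper_force: 55.0
```

Run:
```python
from h import *
s=state();print(s['force'],s['torque'],s['ee_pos'],s['ee_rot'],s['gripper_width'],s['gripper_force'])
```

```text
[-1.26619087  0.3101471   0.0879407 ] [ 0.06857579 -0.22315845  0.00422057] [512.79810042  22.65073669   9.98931285] [-1.79996533e+02  1.27459508e-02  1.72015837e+02] 25.90513229090634 54.99962568283081
```

>>> carry_out(
  commands=[
    [0,0,0,0,0,0.5,-1],
    [0,0,0,0,0,0.5,-1],
    [0,0,0,0,0,0.5,-1],
  ],
)

```text
time_s: 23.1
ee_pos: [512.8, 22.7, 9.4]
ee_rot: [-180.0, 0.0, 172.0]
force: [0.2, 0.6, 0.5]
gripper_width: 25.6
gripper_force: 55.0
```

>>> carry_out(
  commands=[
    [0,0,0,0,0,-4,-1],
    [0,0,0,0,0,-10,-1],
    [0,0,0,0,0,-14,-1],
    [0,0,0,6,2,-14,-1],
    [0,0,0,18,7,-14,-1],
    [0,0,0,26,11,-14,-1],
    [0,0,0,29.5,12,-14,-1],
    [0,0,0,29.5,12,-14,-1],
    [0,0,0,29.5,12,-9,-1],
    [0,0,0,29.5,12,-5,-1],
    [0,0,0,29.5,12,-3,-1],
    [0,0,0,29.5,12,-2,-1],
    [0,0,0,29.5,12,-1,-1],
    [0,0,0,29.5,12,-0.5,-1],
    [0,0,0,29.5,12,-0.5,-1],
    [0,0,0,29.5,12,-0.5,-1],
    [0,0,0,29.5,12,-0.5,-1],
    [0,0,0,29.5,12,-0.5,-1],
  ],
)

```text
time_s: 24.9
ee_pos: [485.4, 38.6, 10.1]
ee_rot: [-180.0, 0.0, 172.0]
force: [0.2, -0.3, -1.3]
gripper_width: 25.7
gripper_force: 55.0
```

Run:
```python
from h import *
s=state();print(s['force'],s['ee_pos'],s['gripper_width'],s['gripper_force'])
i=cv2.cvtColor(grab_frame("top"),cv2.COLOR_RGB2BGR)
print(cv2.cvtColor(i,cv2.COLOR_BGR2GRAY)[146:162,310:330])
print(proj("top",[[621,19,46],[629,18,46]]))
```

```text
[ 0.16038823 -0.27633946 -1.26912623] [485.38668185  38.58682656  10.06372156] 25.686566040269934 54.999568462371826
[[208 207 207 207 208 207 206 206 207 206 207 206 206 212 214 215 215 214
  215 212]
 [206 207 208 207 208 207 206 206 206 206 205 205 209 213 215 214 214 215
  214 213]
 [204 203 203 203 203 205 204 205 205 205 206 206 210 213 215 215 215 215
  214 214]
 [206 206 205 205 204 204 204 203 203 203 203 203 206 212 215 215 215 215
  214 213]
 [199 198 199 203 208 203 200 206 206 204 205 204 204 211 215 215 215 214
  207 200]
 [198 198 199 198 198 198 197 198 198 197 198 197 196 202 211 214 216 211
  205 204]
 [195 195 195 195 195 195 196 183 179 196 197 197 196 196 197 197 197 197
  198 202]
 [196 195 196 195 195 195 172 114 117 120 130 134 130 149 183 195 196 196
  196 197]
 [175 166 193 193 193 193 172 117 117 117 117 118 118 119 163 196 195 194
  194 194]
 [136 137 136 136 136 135 126 113 116 116 117 118 118 112 159 195 196 196
  197 197]
 [137 138 138 138 138 137 126 112 115 116 116 116 117 123 165 194 194 194
  193 195]
 [118 113 116 122 125 129 113 113 117 118 116 117 117 119 165 195 196 195
  194 194]
 [126 128 127 125 124 129 127 110 107 104 104 111 107 108 163 196 197 196
  196 197]
 [124 124 125 125 124 125 126 125 124 126 127 127 124 123 127 135 137 131
  134 158]
 [124 124 126 127 126 125 125 125 125 125 125 124 125 125 125 126 124 123
  126 125]
 [125 126 125 126 126 124 125 125 126 125 126 125 125 124 126 125 125 125
  124 124]]
[[320.01493157 155.82047736]
 [320.34458452 152.77982625]]
```

>>> carry_out(
  commands=[
    [0,0,0,0,0,0.5,-1],
    [0,0,0,0,0,1,-1],
    [0,0,0,0,0,1,-1],
    [0,0,0,0,0,1,-1],
    [0,0,0,0,0,1,-1],
  ],
)

```text
time_s: 25.45
ee_pos: [485.3, 38.6, 9.0]
ee_rot: [-180.0, 0.0, 172.0]
force: [0.2, -0.6, 0.3]
gripper_width: 25.5
gripper_force: 55.0
```

>>> carry_out(
  commands=[
    [0,0,0,0,0,-5,-1],
    [0,0,0,0,0,-13,-1],
    [0,0,0,0,0,-20,-1],
    [0,0,0,6,0,-22,-1],
    [0,0,0,20,-2,-22,-1],
    [0,0,0,40,-10,-22,-1],
    [0,0,0,60,-20,-22,-1],
    [0,0,0,74,-28,-22,-1],
    [0,0,0,80,-32,-22,-1],
    [0,0,0,81.5,-32.7,-22,-1],
    [0,0,0,81.5,-32.7,-18,-1],
    [0,0,0,81.5,-32.7,-12,-1],
    [0,0,0,81.5,-32.7,-6,-1],
    [0,0,0,81.5,-32.7,-2,-1],
    [0,0,0,81.5,-32.7,0,-1],
    [0,0,0,81.5,-32.7,1,-1],
    [0,0,0,81.5,-32.7,1.5,-1],
    [0,0,0,81.5,-32.7,1.5,-1],
  ],
)

```text
time_s: 27.25
ee_pos: [400.0, 17.6, 7.5]
ee_rot: [-180.0, 0.0, 172.0]
force: [-0.2, -0.4, -2.8]
gripper_width: 25.8
gripper_force: 55.0
```

>>> carry_out(
  commands=[
    [0,0,0,0,0,0.4,-1],
    [0,0,0,0,0,0.8,-1],
    [0,0,0,0,0,0.8,-1],
  ],
)

```text
time_s: 27.55
ee_pos: [400.1, 17.6, 6.9]
ee_rot: [-180.0, 0.0, 172.0]
force: [-0.3, -0.5, 1.2]
gripper_width: 25.8
gripper_force: 55.0
```

Contact on the mat. I'll release and retreat.

>>> carry_out(
  commands=[
    [0,0,0,0,0,0,-0.3],
    [0,0,0,0,0,0,0],
    [0,0,0,0,0,0,0.4],
    [0,0,0,0,0,0,0.8],
    [0,0,0,0,0,0,0.8],
    [0,0,0,0,0,0,0.8],
    [0,0,0,0,0,-5,0.8],
    [0,0,0,0,0,-20,0.8],
    [0,0,0,0,0,-50,0.8],
    [0,0,0,0,0,-90,0.8],
    [0,0,0,0,0,-130,0.8],
    [0,0,0,0,0,-170,0.8],
    [0,0,0,0,0,-190,0.8],
    [0,0,0,0,0,-190,0.8],
    [0,0,0,0,0,-190,0.8],
  ],
)

```text
time_s: 29.05
ee_pos: [399.4, 17.6, 196.5]
ee_rot: [-180.0, -0.0, 172.0]
force: [-0.4, 1.6, -0.0]
gripper_width: 82.1
gripper_force: 0.0
```

Run:
```python
from h import *
i=cv2.cvtColor(grab_frame("side"),cv2.COLOR_RGB2BGR)
h=cv2.cvtColor(i,cv2.COLOR_BGR2HSV); m=((abs(h[...,0].astype(int)-15)<5)&(h[...,1]>180)&(h[...,2]>100)).astype(np.uint8)
m[:, :300]=0; m[:,390:]=0; m[:170]=0; m[260:]=0
n,_,st,ct=cv2.connectedComponentsWithStats(m); print(st[1:],ct[1:],state()["ee_pos"],state()["gripper_width"])
b=cv2.cvtColor(cv2.imread("pics/side0.png"),cv2.COLOR_BGR2GRAY); c=cv2.imread("pics/c5.png")
print("tray diff vs. after placing", np.abs(crop(i,262,110,85,45,5).astype(int)-c[:225,375:800]).mean())
```

```text
[[342 199  24  19 301]
 [365 200   1   2   2]
 [301 212   1   1   1]] [[353.6910299  209.78405316]
 [365.         200.5       ]
 [301.         212.        ]] [398.95341115  17.58533924 195.68359537] 82.02733895265881
tray diff vs. after placing 4.2351755991285405
```

The probe stands at the same pixels as before, with the same bounding box (342,199,24,19), and the tube is unchanged in the tray. I'm handing the job in.

```bash
python3 -c "
from workcell import workorder
print(workorder.job_done())"
```

```text
the job is handed in; nothing more can be done
None
```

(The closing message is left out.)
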